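Square a glazed tile and its scale bar on the recording board

TASK

Square up the glazed tile in the corner of the recording board: slide it over the board until a long edge lies flush against the long stop and an end lies flush against the short stop. Then slide the black-and-white scale bar up flush against the tile's free long edge, with the bar's end flush against the short stop too. Slide both, never lift either off the board, leave all the other finds where they are, and finish with the hand clear of everything.

Things in the scene. Friction and masses are not known exactly. Their poses are not given: they have to be found in the camera images.
- stop_corner (a point): inner corner of two aluminium stops (14 mm high, 16 mm wide) on a fixed grey board (top 12 mm above the table); point on the board's top. +x roughly away from the robot, +y roughly left. Long stop: face x=0, y from 0 to -300 mm. Short stop: face y=0, x from 0 to -170 mm. Board spans x -330 to 30, y -370 to 30 mm; tile and bar lie on it at negative x, y, one near the robot, one to the right (varies)
- tile_center (a point): glazed tile, rectangle 90 (its x) x 130 (its y) x 16 mm thick, white with thin blue lines, terracotta sides, 0.35 kg, loose flat on the board, too wide to grasp, askew by up to 0.35 rad. Point at its centre, half-way up, z up. Home: centre 45 mm from the long stop's face, 65 mm from the short stop's, axes parallel to the corner's (half turn as good)
- bar_center (a point): scale bar, straight, black-and-white, 26 (its x) x 150 (its y) x 12 mm thick, 0.13 kg, loose flat on the board, askew by up to 0.2 rad. Point at its centre, half-way up, z up. Home: centre 103 mm from the long stop's face (tile 90 mm + half the bar), 75 mm from the short stop's, axes parallel to the corner's (half turn as good)
- neck_center (a point): broken jug neck, a short terracotta tube with a flared rim, 36 mm in diameter and 34 mm high, standing upright on the board near the long stop, loose; point at its axis, half-way up
- chip: small flat terracotta chip about 32 x 30 x 8 mm lying on the board in the near part away from the short stop, loose; origin at its underside
- rim: curved terracotta rim fragment 45 mm high, 90 mm long, standing on the table beyond the board's left side, loose
- bowl: blue bowl, 120 mm in diameter, 50 mm high, on the table to the right of the board, loose; origin at its underside
- sherd_plate: round white plate foot, 90 mm in diameter, 12 mm thick, on the table to the left of the board, loose; origin at its underside
- brush: brush lying on the table to the right of the board, loose
Mind the look-alikes: they are no part of the job. What is meant by the part that bears bar_center is not blue, and is the smaller of those in its own colour.

How it is judged:
On the way, in this order (a step that is already met when the one before it is completed fails the run):
1. the tile lies flush against both stops (within 3 mm, 0.03 rad) (x of tile_center in the frame of stop_corner between -0.048 and -0.042 m and y of tile_center in the frame of stop_corner between -0.068 and -0.062 m and angle between the x axis of tile_center and the x axis of stop_corner, either way round below 0.03 rad and angle between tile_center's own z axis and vertical below 0.03 rad), for 0.2 s.
2. the bar lies flush against the tile and the short stop (within 4 mm and 3 mm, 0.03 rad) (x of bar_center in the frame of stop_corner between -0.107 and -0.099 m and y of bar_center in the frame of stop_corner between -0.078 and -0.072 m and angle between the x axis of bar_center and the x axis of stop_corner, either way round below 0.03 rad and angle between bar_center's own z axis and vertical below 0.03 rad), for 0.2 s.
At the end, for the whole second after the job is handed in: Tile centre within 3 mm of 45 mm from the long stop and 65 mm from the short stop; bar centre within 4 mm of 103 mm from the long stop and within 3 mm of 75 mm from the short stop; both within 0.03 rad of square, flat on the board and at rest (all of step 1 and all of step 2 and linear speed of each of tile, bar below 0.01 m/s); the robot touches nothing.
It fails at once if the tile or the bar is lifted off the board (its centre 12 mm above where it lies flat) (height (world z) of tile_center above 0.032 m or height (world z) of bar_center above 0.03 m).
It fails at once if another find is disturbed (moved by more than 15 mm) (distance of any of neck_center, chip, rim, bowl, sherd_plate, brush from where it was at the start of the episode above 0.015 m).
It also fails if it takes over 72 s, if anything falls off the work surface, if the arm or the gripper's body presses on something with over 40 N, if the wrist force passes 120 N, or if a joint passes its speed limit or range.

ROBOT

A 6-joint arm with a two-finger parallel gripper is mounted at the origin on the work surface. World frame = base frame: x ahead of the robot, y to its left, z up, the work surface at z = 0. Lengths are in m, angles in rad, forces in N, time in s.
With the tool pointing down it reaches from about 0.25 to 0.775 m from the base axis. Payload 4 kg.
Tool frame: the origin (TCP) lies midway between the tips of the shut fingers; the grasp point (between the pads) lies 19 mm behind it; z points along the fingers, y is the direction in which the jaws open and shut (so a half turn about z gives the same grasp; the last joint's range is limited). The gripper opens to 94 mm and grips with 3 to 60 N. Pads are 16 mm wide; open, the fingers measure 119 mm over their backs; the gripper's body (75 mm by 177 mm) begins 78 mm behind the grasp point.
Start: joints at [1.213, 0.087, 1.371, -0, 1.684, -0.103], TCP at [0.139, 0.532, 0.206] pointing down, gripper open.
Joint ranges: [-3.1, 3.1], [-0.76, 2.03], [0.27, 2.55], [-1.08, 4.22], [0.17, 2.65], [-2.57, 2.57]. Speed limits (rad/s): [2.79, 2.79, 3.14, 3.14, 3.14, 3.14].

INTERFACE

Orientations are given as [roll, pitch, yaw] about the fixed x, y, z axes, in that order (R = Rz(yaw) Ry(pitch) Rx(roll)).
In Python, from bench import robot gives the robot as it stands.
- The arm moves only by the tool servo_tool, never from a script. Its argument "rows" is a list of rows, each a list of 2 entries, a list of its own where there are three numbers: the shift along the tool's x, y, z normalised to -1 to 1, where 1 is 0.08 m, then the turn about the tool's z normalised to -1 to 1, where 1 is pi/2 rad. A call has 1 to 12 rows; each row is the pose to reach, as a shift and turn from the pose commanded when the call began, along the tool's axes at that moment; what a row does not reach only later rows make up. A row lasts 1/12 s, in which the tool goes at most 41.7 mm and 7.16 degrees, less where a joint would pass 70% of its speed; a pose out of reach is approached as far as the arm can. A call with a number of a shift or a turn outside -1 to 1 is refused whole. A call with a gripper value outside its range is refused whole. "grip" is the closure, from -1 (fully open) to 1 (shut), set as the call begins (left out, the last holds). The fingers move at their own pace and stop on an object; the grip force is fixed at half the most. Time passes only in rows, so rows that repeat a pose let the fingers close. It gives the time, the measured TCP pose, the force and the opening at its end, in the units of the state.
- robot.get_obs(): the state, without advancing time (a new reading comes with each control period).
- robot.snapshot(name): name is "side" or "top" or "wrist"; returns a dict with "pixels" (420x560x3 uint8, red, green, blue), "camera_matrix" (3x3 intrinsics, pixels), "D" ([k1, k2, p1, p2, k3] as OpenCV has them; the pictures are not rectified), "world_from_camera" (4x4, takes a point from camera to world coordinates). Camera axes: x right, y down, z forward; pixel columns grow to the right and rows downward; lengths in m; the calibration is good to about 2 mm. A picture is of the moment at which its call begins. There is no depth.
- robot.close_job(): hands the job in, once; it reports no verdict.
The state is a dict: "time": time; "joint_positions": joint angles; "qvel": joint speeds; "joint_torque": joint torques, N m; "tool_pos": TCP position; "ee_rot": TCP orientation; "wrist_force": force on the tool from outside, world axes, zero at the start; "wrist_torque": the same for the moment, N m; "width": finger opening in m.
Only numpy, scipy, OpenCV 4.12 (cv2) and the standard library are available. Lean on these libraries where they do the work, as an engineer would, in place of code of your own. Each camera call takes 0.05 s, during which the arm holds its last target.

## Working session

There is one attempt and no reset: what is moved stays moved. The work goes in short steps, Python scripts to look and compute and a tool call to move; the robot and the scene stay as the last step left them, time stands still between calls to the robot, and variables do not carry over. Pictures are saved under pics/ and viewed, and the job is handed in when it is done.

Besides the shell and the picture viewer there is one more tool, called as name(argument=value, ...), one argument or row to a line, values as JSON. servo_tool: Moves the arm, as the interface text tells. Its arguments: {"type":"object","properties":{"rows":{"type":"array"},"grip":{"type":"number"}},"required":["rows"]}

```bash
mkdir -p pics; ls; python3 - <<'E'
from bench import robot
import cv2,numpy as np
o=robot.get_obs();print({k:np.round(v,3) for k,v in o.items()})
for n in("top","side","wrist"):
    s=robot.snapshot(n);cv2.imwrite(f"pics/{n}0.png",s["pixels"][:,:,::-1])
    print(n,np.round(s["camera_matrix"],1).tolist(),np.round(s["D"],4),np.round(s["world_from_camera"],3).tolist())
E
```

```text
pics
{'time': np.float64(0.0), 'joint_positions': array([ 1.213,  0.088,  1.372,  0.   ,  1.684, -0.103]), 'qvel': array([ 0.001,  0.   ,  0.001, -0.   ,  0.001, -0.001]), 'joint_torque': array([-0.0000e+00, -3.4019e+01, -3.0242e+01,  7.2000e-02,  3.3000e-02,
       -0.0000e+00]), 'tool_pos': array([0.138, 0.532, 0.204]), 'ee_rot': array([-3.139, -0.   ,  2.887]), 'wrist_force': array([-0.478, -0.08 ,  1.136]), 'wrist_torque': array([-0.02 ,  0.008, -0.029]), 'width': np.float64(0.094)}
top [[434.3, 0.0, 282.1], [0.0, 434.3, 210.6], [0.0, 0.0, 1.0]] [0.0256 0.     0.     0.     0.    ] [[0.026, -0.994, 0.105, 0.362], [-0.999, -0.03, -0.032, 0.011], [0.034, -0.104, -0.994, 1.072], [0.0, 0.0, 0.0, 1.0]]
side [[470.9, 0.0, 284.5], [0.0, 470.9, 213.5], [0.0, 0.0, 1.0]] [-0.1417  0.      0.      0.      0.    ] [[0.894, -0.329, 0.304, 0.157], [-0.448, -0.631, 0.634, -0.724], [-0.016, -0.703, -0.711, 0.852], [0.0, 0.0, 0.0, 1.0]]
wrist [[309.8, 0.0, 282.8], [0.0, 309.8, 208.3], [0.0, 0.0, 1.0]] [-0.0089  0.      0.      0.      0.    ] [[0.251, 0.939, 0.234, 0.072], [0.968, -0.243, -0.063, 0.55], [-0.002, 0.242, -0.97, 0.383], [0.0, 0.0, 0.0, 1.0]]
```

View pics/top0.png

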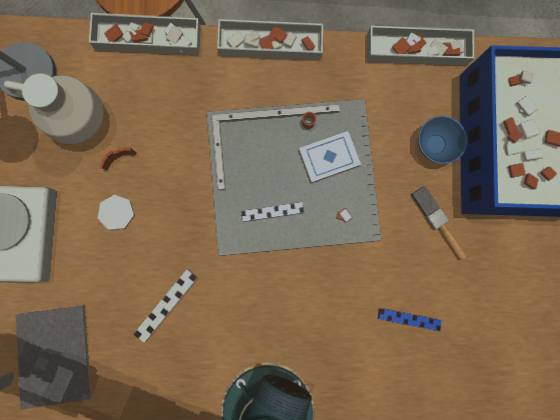

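View pics/side0.png

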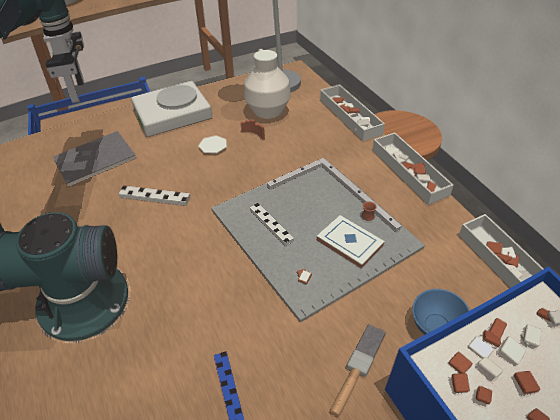

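View pics/wrist0.png

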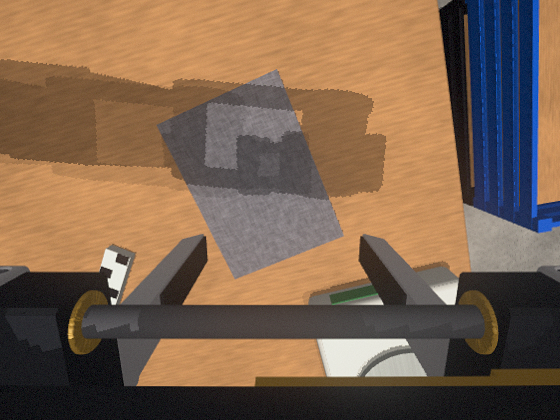

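```bash
cat > h.py <<'E'
import cv2,numpy as np
def ray(s,uv):
    p=cv2.undistortPoints(np.float32(uv).reshape(-1,1,2),s["camera_matrix"],np.array(s["D"])).reshape(-1,2)
    T=s["world_from_camera"];d=np.c_[p,np.ones(len(p))]@T[:3,:3].T
    return T[:3,3],d
def cast(s,uv,z):
    o,d=ray(s,uv);return o+d*((z-o[2])/d[:,2])[:,None]
def tri(s1,u1,s2,u2):
    o1,d1=ray(s1,[u1]);o2,d2=ray(s2,[u2]);A=np.c_[d1[0],-d2[0]]
    t=np.linalg.lstsq(A,o2-o1,rcond=None)[0]
    a=o1+t[0]*d1[0];b=o2+t[1]*d2[0];return (a+b)/2,np.linalg.norm(a-b)
E
python3 - <<'E'
from bench import robot
import cv2,pickle
S={n:robot.snapshot(n) for n in("top","side")}
pickle.dump(S,open("s0.pkl","wb"))
t=S["top"]["pixels"][90:265,195:390,::-1];cv2.imwrite("pics/topc.png",cv2.resize(t,None,fx=4,fy=3.4,interpolation=cv2.INTER_CUBIC)) if 0 else cv2.imwrite("pics/topc.png",cv2.resize(t,None,fx=3.4,fy=3.4,interpolation=cv2.INTER_CUBIC))
t=S["side"]["pixels"][150:325,205:430,::-1];cv2.imwrite("pics/sidec.png",cv2.resize(t,None,fx=3.4,fy=3.4,interpolation=cv2.INTER_CUBIC))
E
```

```text
(no output)
```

View pics/topc.png

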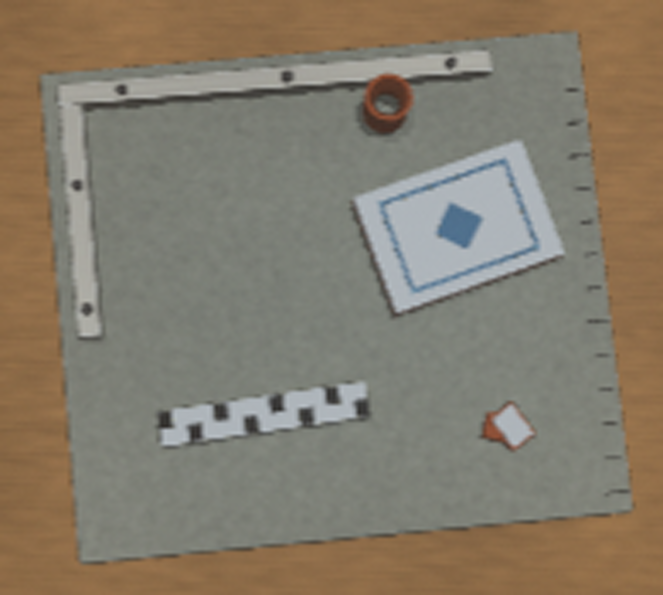

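View pics/sidec.png

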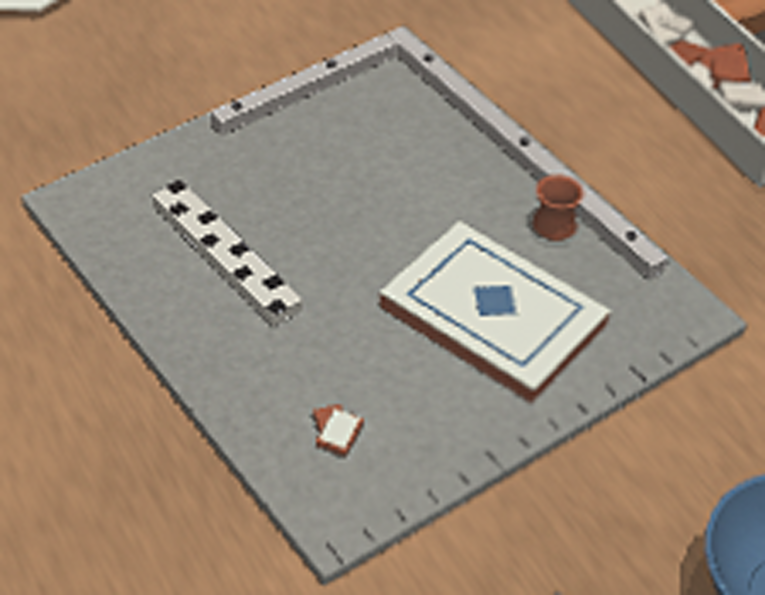

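```bash
cat > m.py <<'E'
import cv2,numpy as np,pickle
from h import *
def mask(s,lo,roi):
    g=cv2.cvtColor(s["pixels"],cv2.COLOR_RGB2HSV);m=((g[...,2]>lo)&(g[...,1]<60)).astype(np.uint8)*255
    k=np.zeros_like(m);x0,y0,x1,y1=roi;k[y0:y1,x0:x1]=m[y0:y1,x0:x1];return k
E
python3 - <<'E'
from m import *
S=pickle.load(open("s0.pkl","rb"))
for n,pts in (("top",[(235,130),(330,155),(220,117),(247,116),(287,113),(257,213)]),("side",[(350,240),(270,222),(330,165),(350,180),(290,200)])):
    g=cv2.cvtColor(S[n]["pixels"],cv2.COLOR_RGB2HSV)
    for p in pts: print(n,p,g[p[1],p[0]])
for n,roi in(("top",(205,95,385,260)),("side",(205,150,430,325))):
    for lo in (160,175,190):
        m=mask(S[n],lo,roi)
        c,_=cv2.findContours(m,cv2.RETR_EXTERNAL,cv2.CHAIN_APPROX_NONE)
        for q in c:
            if cv2.contourArea(q)>60: print(n,lo,cv2.contourArea(q),cv2.boundingRect(q),np.round(cv2.boxPoints(cv2.minAreaRect(q)),1).tolist())
E
```

```text
top (235, 130) [ 40  18 126]
top (330, 155) [104 110 141]
top (220, 117) [ 23  14 168]
top (247, 116) [ 23  13 159]
top (287, 113) [ 23  12 164]
top (257, 213) [102  15 170]
side (350, 240) [105  95 142]
side (270, 222) [ 26  18 210]
side (330, 165) [ 13  11 166]
side (350, 180) [ 16  59 146]
side (290, 200) [ 27  16 142]
top 160 306.5 (243, 203, 60, 18) [[241.60000610351562, 210.60000610351562], [301.79998779296875, 201.8000030517578], [303.29998779296875, 211.8000030517578], [243.10000610351562, 220.60000610351562]]
top 160 122.0 (215, 145, 8, 35) [[214.8000030517578, 145.0], [219.60000610351562, 144.60000610351562], [222.5, 178.60000610351562], [217.6999969482422, 179.0]]
top 160 1775.5 (300, 132, 61, 50) [[299.1000061035156, 147.60000610351562], [348.3999938964844, 130.10000610351562], [360.3999938964844, 164.0], [311.20001220703125, 181.39999389648438]]
top 160 298.0 (213, 110, 65, 33) [[212.5, 114.69999694824219], [276.70001220703125, 109.5999984741211], [278.79998779296875, 137.3000030517578], [214.6999969482422, 142.3000030517578]]
top 160 185.5 (281, 106, 46, 9) [[280.600006
[... 2413 characters left out ...]
001220703125, 143.8000030517578], [407.5, 156.39999389648438], [401.70001220703125, 164.0]]
side 190 61.0 (299, 271, 12, 10) [[298.79998779296875, 278.3999938964844], [303.20001220703125, 269.6000061035156], [310.0, 273.0], [305.6000061035156, 281.79998779296875]]
side 190 1518.0 (317, 215, 67, 49) [[316.79998779296875, 235.3000030517578], [333.5, 209.10000610351562], [383.20001220703125, 240.6999969482422], [366.5, 266.8999938964844]]
side 190 233.5 (250, 206, 43, 34) [[250.0, 207.0], [256.0, 201.0], [292.5, 237.5], [286.5, 243.5]]
side 190 81.5 (386, 150, 22, 13) [[385.20001220703125, 151.0], [391.29998779296875, 143.39999389648438], [407.5, 156.39999389648438], [401.3999938964844, 164.0]]
```

```bash
cat >> m.py <<'E'
def edge(s,a,b,w=4,n=40,trim=.12):
    """subpixel strongest-gradient line near seed segment a-b -> point, dir"""
    g=cv2.GaussianBlur(cv2.cvtColor(s["pixels"],cv2.COLOR_RGB2GRAY).astype(np.float32),(0,0),.7)
    a,b=np.float64(a),np.float64(b);d=(b-a)/np.linalg.norm(b-a);nn=np.array([-d[1],d[0]])
    t=np.linspace(trim,1-trim,n);o=np.arange(-w,w+.01,.25)
    P=a+t[:,None,None]*(b-a)+o[None,:,None]*nn
    I=cv2.remap(g,P[...,0].astype(np.float32),P[...,1].astype(np.float32),cv2.INTER_LINEAR)
    G=np.abs(np.gradient(I,axis=1));k=G.argmax(1)
    W=G*(np.abs(o[None]-o[k][:,None])<1.6);off=(W*o).sum(1)/W.sum(1)
    Q=a+t[:,None]*(b-a)+off[:,None]*nn
    v=cv2.fitLine(Q.astype(np.float32),cv2.DIST_HUBER,0,.01,.01).ravel()
    res=np.median(np.abs((Q-v[2:])@[-v[1],v[0]]))
    return v[2:],v[:2],res
def isect(l1,l2):
    t=np.linalg.solve(np.c_[l1[1],-l2[1]],l2[0]-l1[0]);return l1[0]+t[0]*l1[1]
def quad(s,c,**k):
    L=[edge(s,c[i],c[(i+1)%len(c)],**k) for i in range(len(c))]
    return np.array([isect(L[i-1],L[i]) for i in range(len(c))]),[round(float(l[2]),2) for l in L]
E
cat > meas.py <<'E'
from m import *
S=pickle.load(open("s0.pkl","rb"))
def T(x,y): return (195+x/3.4-.35,90+y/3.4-.35)
def U(x,y): return (205+x/3.4-.35,150+y/3.4-.35)
t,s=S["top"],S["side"]
# tile order: left-near... A(left far) B(right far) C(right near) D(left near)
qt,r1=quad(t,[T(354,199),T(521,142),T(563,255),T(396,314)],w=2.5)
qs,r2=quad(s,[U(459,223),U(608,313),U(534,388),U(381,293)],w=2)
print("tile",r1,r2)
for a,b in zip(qt,qs):
    p,e=tri(t,a,s,b);print(np.round(p,4),"gap",round(e,4),"cast",np.round(cast(t,[a],.028)[0,:2],4),np.round(cast(s,[b],.028)[0,:2],4))
# stops
lt=edge(t,T(95,102),T(360,83),w=2);st=edge(t,T(84,115),T(101,330),w=2);ct=isect(lt,st)
ls=edge(s,U(390,45),U(530,160),w=2);ss=edge(s,U(390,43),U(220,125),w=2);cs=isect(ls,ss)
print("stop",ct,cs,lt[2],st[2],ls[2],ss[2]);p,e=tri(t,ct,s,cs);print(np.round(p,4),e)
for n,im,l,sh,c in(("top",t,lt,st,ct),("side",s,ls,ss,cs)):
    A=cast(im,[c,c+l[1]*40*np.sign(l[1][0]),c+sh[1]*40*np.sign(sh[1][1])],.026)
    d=A[1]-A[0];d2=A[2]-A[0];print(n,np.round(A[0],4),"yaw long",np.arctan2(d[0],-d[1]),"short",np.arctan2(-d2[1],-d2[0]))
qt,r1=quad(t,[T(158,412),T(366,382),T(369,415),T(163,447)],w=2)
print("bar",r1);q=cast(t,qt,.024);print(np.round(q,4).tolist(),q.mean(0))
qs=[U(178,180),U(300,297),U(276,311),U(153,201)]
for a,b in zip(qt,qs): p,e=tri(t,a,s,b);print(np.round(p,4),round(e,4))
print("neck",cast(t,[T(388,98)],.046),cast(s,[U(559,190)],.046),"chip",cast(t,[T(510,427)],.02))
E
python3 meas.py
```

```text
tile [0.07, 0.06, 0.04, 0.05] [0.94, 0.04, 0.04, 0.05]
[ 0.6251 -0.0574  0.0264] gap 0.0081 cast [ 0.6286 -0.0587] [ 0.6199 -0.0583]
[ 0.6745 -0.1785  0.0307] gap 0.0018 cast [ 0.6761 -0.1794] [ 0.6752 -0.1766]
[ 0.5913 -0.2115  0.0294] gap 0.0025 cast [ 0.5929 -0.2122] [ 0.5908 -0.2104]
[ 0.5433 -0.0906  0.0309] gap 0.0031 cast [ 0.5453 -0.0914] [ 0.5431 -0.0881]
stop [218.17747 119.8733 ] [321.28033 162.41003] 0.10690786027321952 0.11891315134725293 0.055344090881093835 0.10660616356124276
[0.6896 0.1409 0.028 ] 0.0024496866978589524
top [0.6915 0.1408 0.026 ] yaw long 0.12036669605011335 short 0.11948636096537346
side [0.6896 0.1431 0.026 ] yaw long 0.12658636201654247 short 0.12268546252231716
bar [0.18, 0.15, 0.17, 0.15]
[[0.4683, 0.0777, 0.024], [0.495, -0.0698, 0.024], [0.4704, -0.0741, 0.024], [0.4457, 0.0721, 0.024]] [0.46985463 0.0014697  0.024     ]
[0.4668 0.0778 0.0273] 0.0024
[ 0.4931 -0.069   0.0293] 0.0026
[ 0.4702 -0.0737  0.0309] 0.0011
[0.4444 0.0728 0.0202] 0.0034
neck [[ 0.69690731 -0.0806915   0.046     ]] [[ 0.69791018 -0.07648961  0.046     ]] chip [[ 0.4656182  -0.17577346  0.02      ]]
```

servo_tool(
  rows=[
    [[-0.1,-0.1,0],0.07],
    [[-0.2,-0.2,0],0.14],
    [[-0.3,-0.3,0],0.21],
    [[-0.4,-0.4,0],0.28],
    [[-0.5,-0.5,0],0.35],
    [[-0.6,-0.6,0],0.42],
    [[-0.7,-0.7,0],0.49],
    [[-0.8,-0.8,0],0.56],
    [[-0.9,-0.9,0],0.63],
    [[-1,-1,0],0.7],
    [[-1,-1,0],0.76],
    [[-1,-1,0],0.76],
  ],
  grip=-0.2,
)

```text
time: 1.25
tool_pos: [0.1962, 0.4342, 0.2055]
ee_rot: [3.141, -0.0, 1.69]
wrist_force: [-0.1, 0.2, -0.8]
width: 0.0567
```

servo_tool(
  rows=[
    [[-0.33,0.17,0],0],
    [[-0.67,0.33,0],0],
    [[-1,0.5,0],0],
  ],
)

```text
time: 1.5
tool_pos: [0.2453, 0.3595, 0.2053]
ee_rot: [-3.141, 0.0, 1.698]
wrist_force: [-0.3, 0.4, -0.2]
width: 0.0562
```

servo_tool(
  rows=[
    [[-0.33,0.17,0],0],
    [[-0.67,0.33,0],0],
    [[-1,0.48,0],0],
  ],
)

```text
time: 1.75
tool_pos: [0.2937, 0.2844, 0.2055]
ee_rot: [3.141, -0.0, 1.697]
wrist_force: [0.1, 0.7, -0.2]
width: 0.0563
```

servo_tool(
  rows=[
    [[-0.33,0.17,0],0],
    [[-0.67,0.33,0],0],
    [[-1,0.48,0],0],
  ],
)

```text
time: 2.0
tool_pos: [0.3416, 0.2096, 0.2056]
ee_rot: [3.141, -0.0, 1.696]
wrist_force: [0.8, -0.2, 0.4]
width: 0.0564
```

servo_tool(
  rows=[
    [[-0.33,0.17,0],0],
    [[-0.67,0.33,0],0],
    [[-1,0.48,0],0],
  ],
)

```text
time: 2.25
tool_pos: [0.3896, 0.1348, 0.2056]
ee_rot: [3.141, -0.0, 1.696]
wrist_force: [0.2, -0.0, 0.4]
width: 0.0561
```

servo_tool(
  rows=[
    [[-0.33,0.17,0],0],
    [[-0.67,0.33,0],0],
    [[-1,0.48,0],0],
    [[-1,0.48,0],0],
  ],
)

```text
time: 2.58
tool_pos: [0.4387, 0.0577, 0.205]
ee_rot: [-3.141, 0.002, 1.69]
wrist_force: [0.1, 1.1, 0.4]
width: 0.0563
```

```bash
python3 - <<'E'
from bench import robot
import cv2,pickle
s=robot.snapshot("wrist");pickle.dump(s,open("w1.pkl","wb"));cv2.imwrite("pics/w1.png",s["pixels"][:,:,::-1]);print(s["world_from_camera"].round(3))
E
```

```text
[[ 0.993  0.117  0.028  0.431]
 [ 0.12  -0.962 -0.244  0.128]
 [-0.001  0.245 -0.969  0.383]
 [ 0.     0.     0.     1.   ]]
```

View pics/w1.png

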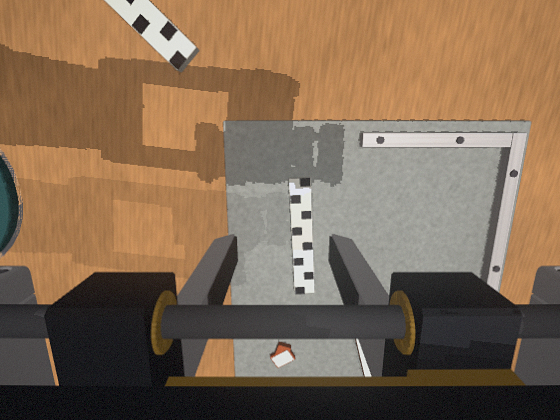

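```bash
python3 - <<'E'
from m import *
s=pickle.load(open("w1.pkl","rb"))
sh=edge(s,(370,147),(502,147),w=4);lo=edge(s,(509,155),(490,280),w=4);c=isect(sh,lo);print(c,sh[2],lo[2])
A=cast(s,[c,c-sh[1]*100*np.sign(sh[1][0]),c+lo[1]*100*np.sign(lo[1][1])],.026)
d=A[1]-A[0];d2=A[2]-A[0];print(A[0],"short yaw",np.arctan2(-d[1],-d[0]),"long",np.arctan2(d2[0],-d2[1]))
q,r=quad(s,[(290,182),(310,182),(315,293),(295,293)],w=4);print(q.round(1).tolist(),r,cast(s,q,.024).round(4).tolist(),cast(s,q,.024).mean(0))
E
```

```text
[510.7208  146.29152] 0.027163712637175964 0.05760737978976067
[0.69016315 0.14137852 0.026     ] short yaw 0.12225572949027333 long 0.11997272768888902
[[288.6000061035156, 174.6999969482422], [310.29998779296875, 189.39999389648438], [313.79998779296875, 291.8999938964844], [294.79998779296875, 294.20001220703125]] [1.24, 0.14, 0.15, 0.29] [[0.4437, 0.0784, 0.024], [0.4712, 0.0641, 0.024], [0.4946, -0.0677, 0.024], [0.4709, -0.0739, 0.024]] [4.70090890e-01 2.22836581e-04 2.40000000e-02]
```

servo_tool(
  rows=[
    [[-0.33,0.17,0],0],
    [[-0.67,0.33,0],0],
    [[-1,0.48,0],0],
  ],
)

```text
time: 2.88
tool_pos: [0.485, -0.0129, 0.2057]
ee_rot: [3.141, -0.001, 1.697]
wrist_force: [0.9, 0.2, -1.2]
width: 0.0565
```

servo_tool(
  rows=[
    [[-0.33,0.17,0],0],
    [[-0.67,0.33,0],0],
    [[-1,0.48,0],0],
  ],
)

```text
time: 3.13
tool_pos: [0.5332, -0.0878, 0.2055]
ee_rot: [3.141, -0.001, 1.697]
wrist_force: [0.5, -0.3, 0.1]
width: 0.056
```

servo_tool(
  rows=[
    [[-0.33,0.17,0],0],
    [[-0.67,0.33,0],0],
    [[-1,0.48,0],0],
  ],
)

```text
time: 3.38
tool_pos: [0.5812, -0.1624, 0.2054]
ee_rot: [3.142, -0.001, 1.697]
wrist_force: [-0.3, -0.2, 0.3]
width: 0.0565
```

servo_tool(
  rows=[
    [[-0.33,0.17,0],0],
    [[-0.67,0.33,0],0],
    [[-1,0.48,0],0],
    [[-1,0.48,0],0],
  ],
)

```text
time: 3.72
tool_pos: [0.6297, -0.2403, 0.2029]
ee_rot: [-3.14, -0.0, 1.692]
wrist_force: [-1.1, 0.1, -0.3]
width: 0.0563
```

```bash
python3 - <<'E'
from bench import robot
import cv2,pickle
s=robot.snapshot("wrist");pickle.dump(s,open("w2.pkl","wb"));cv2.imwrite("pics/w2.png",s["pixels"][:,:,::-1]);print(s["world_from_camera"].round(3))
E
```

```text
[[ 0.993  0.119  0.027  0.623]
 [ 0.122 -0.963 -0.242 -0.171]
 [-0.003  0.243 -0.97   0.381]
 [ 0.     0.     0.     1.   ]]
```

View pics/w2.png

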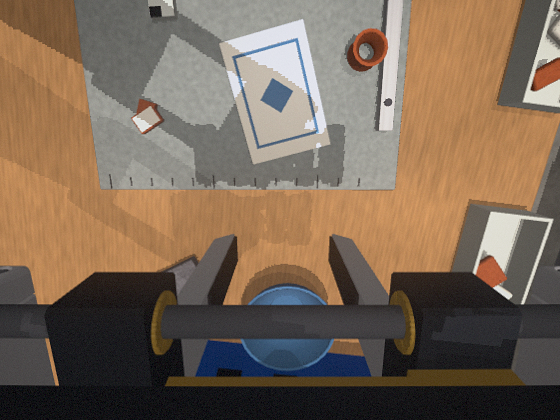

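```bash
cat >> m.py <<'E'
C=np.array([.6903,.1415]);PSI=.121
EX=np.array([np.cos(PSI),np.sin(PSI)]);EY=np.array([-EX[1],EX[0]])
def cf(p): p=np.atleast_2d(p)[:,:2]-C;return np.c_[p@EX,p@EY].round(4)
E
python3 - <<'E'
from m import *
from bench import robot
s=pickle.load(open("w2.pkl","rb"));S=pickle.load(open("s0.pkl","rb"))
q,r=quad(s,[(221,40),(302,20),(329,144),(253,164)],w=4);P=cast(s,q,.028);print(q.round(1).tolist(),r,cf(P).tolist(),cf(P).mean(0),np.arctan2(P[2]-P[1],1)[:2])
qt=[cf(cast(S["top"],[u],.028)) for u in [(1,1)]]
for a,b in zip([(348.2,131.6),(360.4,164.8)],[q[1],q[2]]): print(tri(S["top"],a,s,b))
o=robot.get_obs();print(cf(o["tool_pos"]),o["tool_pos"],o["ee_rot"])
b=cast(s,[(287,290)],.0);print("bowl",cf(b)); print("neck",cf(cast(s,[(370,45)],.046)))
E
```

```text
[[218.60000610351562, 42.70000076293945], [302.6000061035156, 18.399999618530273], [330.0, 143.89999389648438], [252.6999969482422, 164.10000610351562]] [0.03, 0.08, 0.06, 0.07] [[-0.1728, -0.2129], [-0.0858, -0.1902], [-0.0531, -0.3159], [-0.14, -0.3386]] [-0.112925 -0.2644  ] [ 0.0476469  -0.12027446]
(array([ 0.61563228, -0.13489042,  0.25212146]), np.float64(0.02080044987727593))
(array([ 0.62921002, -0.1931134 ,  0.05023727]), np.float64(0.09065491109972007))
[[-0.1068 -0.3693]] [ 0.62889456 -0.2379732   0.20336584] [-3.13936184e+00 -1.93444617e-03  1.69354173e+00]
bowl [[-0.1    -0.5118]]
neck [[-0.0199 -0.2193]]
```

servo_tool(
  rows=[
    [[0,-0.02,0.33],0],
    [[0,-0.04,0.67],0],
    [[0,-0.06,1],0],
  ],
)

```text
time: 4.02
tool_pos: [0.6238, -0.2359, 0.1257]
ee_rot: [3.14, -0.0, 1.696]
wrist_force: [0.3, 0.1, -1.0]
width: 0.0564
```

servo_tool(
  rows=[
    [[0,0,0.33],0],
    [[0,0,0.67],0],
    [[0,0,1],0],
    [[0,0,1],0],
    [[0,0,1],0],
  ],
)

```text
time: 4.43
tool_pos: [0.6222, -0.2357, 0.0442]
ee_rot: [-3.138, -0.003, 1.695]
wrist_force: [0.4, 0.5, 0.8]
width: 0.0564
```

```bash
python3 - <<'E'
from m import *
from bench import robot
o=robot.get_obs();print(cf(o["tool_pos"]),o["tool_pos"],o["ee_rot"])
E
```

```text
[[-0.1131 -0.3662]] [ 0.622232   -0.23565208  0.04415415] [-3.13820969e+00 -2.92902093e-03  1.69546552e+00]
```

Down to z ≈ 0.018 (27 mm), then a slow push.

servo_tool(
  rows=[
    [[0,0,0.1],0],
    [[0,0,0.2],0],
    [[0,0,0.32],0],
    [[0,0,0.32],0],
    [[0,0,0.32],0],
  ],
)

```text
time: 4.85
tool_pos: [0.6231, -0.238, 0.0192]
ee_rot: [-3.141, -0.001, 1.693]
wrist_force: [-0.2, -0.5, -0.1]
width: 0.0567
```

servo_tool(
  rows=[
    [[0.06,0,0],0],
    [[0.12,0,0],0],
    [[0.18,0,0],0],
    [[0.24,0,0],0],
    [[0.3,0,0],0],
    [[0.36,0,0],0],
    [[0.42,0,0],0],
    [[0.48,0,0],0],
    [[0.54,0,0],0],
    [[0.6,0,0],0],
    [[0.66,0,0],0],
    [[0.72,0,0],0],
  ],
)

```text
time: 5.85
tool_pos: [0.6164, -0.1808, 0.02]
ee_rot: [3.142, 0.0, 1.693]
wrist_force: [-0.8, -3.5, 1.2]
width: 0.0563
```

```bash
cat > look.py <<'E'
import sys
from m import *
from bench import robot
n=sys.argv[1];o=robot.get_obs();print(o["time"],cf(o["tool_pos"]),o["tool_pos"].round(4),o["ee_rot"].round(4),o["wrist_force"].round(1))
s=robot.snapshot("top");pickle.dump(s,open(n+".pkl","wb"));cv2.imwrite("pics/"+n+".png",cv2.resize(s["pixels"][80:265,195:390,::-1],None,fx=3.2,fy=3.2,interpolation=cv2.INTER_CUBIC))
E
python3 look.py t1
```

```text
5.85 [[-0.1122 -0.311 ]] [ 0.6164 -0.1808  0.02  ] [3.1415e+00 4.0000e-04 1.6929e+00] [-0.8 -3.5  1.2]
```

View pics/t1.png

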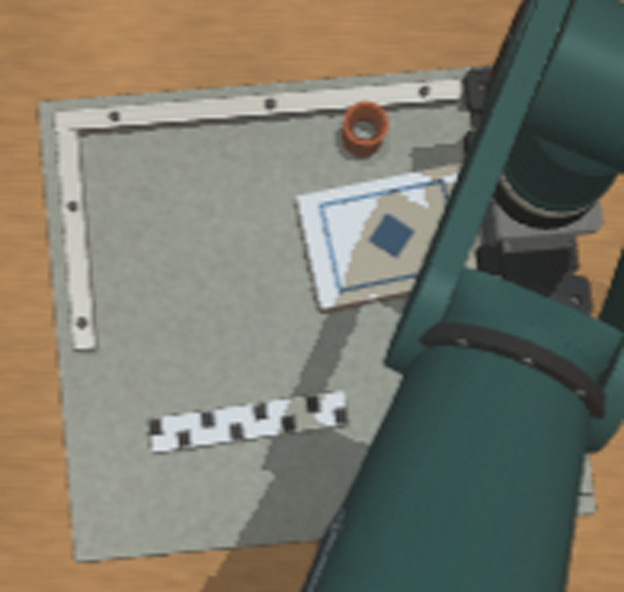

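servo_tool(
  rows=[
    [[0.08,0,0],0],
    [[0.16,0,0],0],
    [[0.24,0,0],0],
    [[0.32,0,0],0],
    [[0.4,0,0],0],
    [[0.48,0,0],0],
    [[0.56,0,0],0],
    [[0.64,0,0],0],
    [[0.72,0,0],0],
    [[0.8,0,0],0],
    [[0.9,0,0],0],
    [[1,0,0],0],
  ],
)

```text
time: 6.9
tool_pos: [0.6066, -0.1009, 0.0199]
ee_rot: [3.142, -0.0, 1.693]
wrist_force: [1.4, -3.2, 0.9]
width: 0.0567
```

```bash
python3 look.py t2
```

```text
6.9 [[-0.1123 -0.2305]] [ 0.6066 -0.1009  0.0199] [ 3.1416e+00 -2.0000e-04  1.6928e+00] [ 1.4 -3.2  0.9]
```

View pics/t2.png

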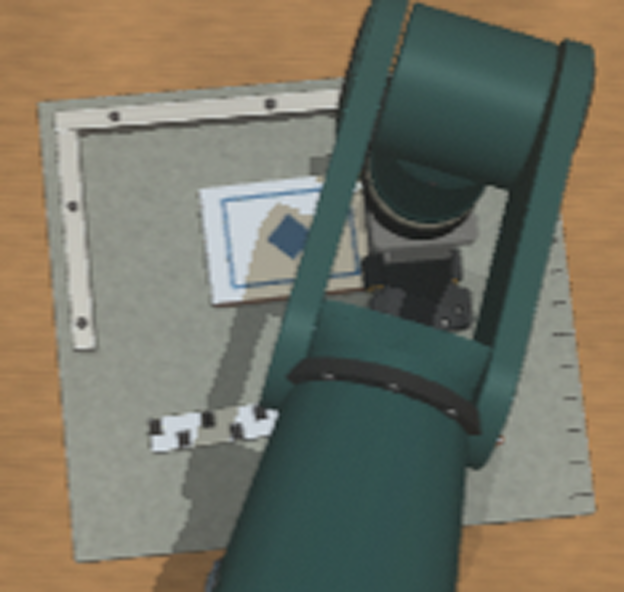

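servo_tool(
  rows=[
    [[0.08,0,0],0],
    [[0.16,0,0],0],
    [[0.24,0,0],0],
    [[0.32,0,0],0],
    [[0.4,0,0],0],
    [[0.48,0,0],0],
    [[0.56,0,0],0],
    [[0.64,0,0],0],
    [[0.72,0,0],0],
    [[0.8,0,0],0],
    [[0.9,0,0],0],
    [[1,0,0],0],
  ],
)

```text
time: 7.95
tool_pos: [0.5968, -0.0214, 0.0198]
ee_rot: [-3.141, -0.0, 1.693]
wrist_force: [0.7, -1.6, -0.5]
width: 0.0562
```

servo_tool(
  rows=[
    [[0.02,0,0],0],
    [[0.04,0,0],0],
    [[0.06,0,0],0],
    [[0.08,0,0],0],
    [[0.1,0,0],0],
    [[0.12,0,0],0],
  ],
)

```text
time: 8.45
tool_pos: [0.5958, -0.0128, 0.0198]
ee_rot: [-3.141, -0.0, 1.693]
wrist_force: [-0.0, -1.5, -1.3]
width: 0.0561
```

```bash
python3 look.py t3
```

```text
8.45 [[-0.1125 -0.1417]] [ 0.5958 -0.0128  0.0198] [-3.1414e+00 -1.0000e-04  1.6926e+00] [-0.  -1.5 -1.3]
```

View pics/t3.png

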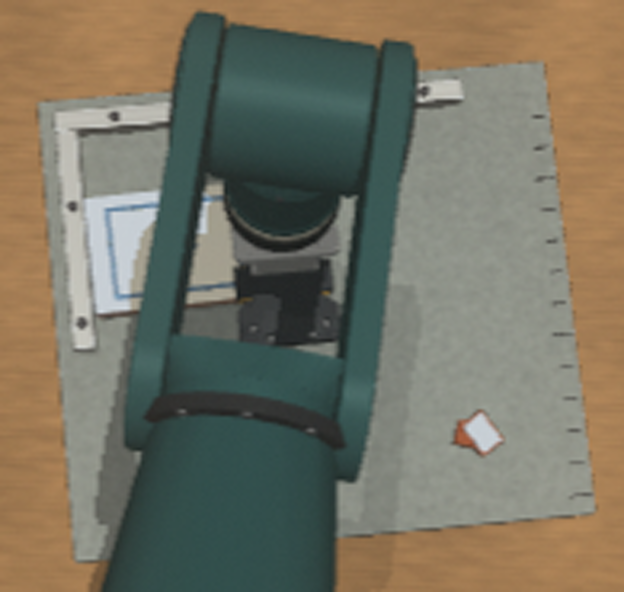

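servo_tool(
  rows=[
    [[0.015,0,0],0],
    [[0.03,0,0],0],
    [[0.045,0,0],0],
    [[0.06,0,0],0],
    [[0.06,0,0],0],
  ],
)

```text
time: 8.92
tool_pos: [0.595, -0.0117, 0.0199]
ee_rot: [-3.14, 0.007, 1.692]
wrist_force: [-0.2, -10.5, -0.4]
width: 0.0563
```

servo_tool(
  rows=[
    [[0.015,0,0],0],
    [[0.03,0,0],0],
    [[0.03,0,0],0],
  ],
)

```text
time: 9.17
tool_pos: [0.5947, -0.0115, 0.02]
ee_rot: [-3.14, 0.01, 1.691]
wrist_force: [-0.8, -13.6, -1.6]
width: 0.0565
```

servo_tool(
  rows=[
    [[-0.1,0,0],0],
    [[-0.25,0,0],0],
    [[-0.25,0,0],0],
  ],
)

```text
time: 9.42
tool_pos: [0.5978, -0.0266, 0.0201]
ee_rot: [3.141, -0.0, 1.692]
wrist_force: [-1.0, -0.7, 1.0]
width: 0.0563
```

servo_tool(
  rows=[
    [[0,0,-0.33],0],
    [[0,0,-0.67],0],
    [[0,0,-1],0],
    [[0,0,-1],0],
  ],
)

```text
time: 9.75
tool_pos: [0.6013, -0.025, 0.107]
ee_rot: [3.129, 0.001, 1.693]
wrist_force: [0.5, -0.6, 1.9]
width: 0.0566
```

```bash
python3 - <<'E'
from m import *
from bench import robot
s=robot.snapshot("wrist");pickle.dump(s,open("w3.pkl","wb"));cv2.imwrite("pics/w3.png",s["pixels"][:,:,::-1]);o=robot.get_obs();print(cf(o["tool_pos"]),o["tool_pos"],o["ee_rot"])
E
```

```text
[[-0.1097 -0.1543]] [ 0.60003516 -0.02496058  0.10410012] [3.13327624e+00 7.35957734e-04 1.69348995e+00]
```

View pics/w3.png

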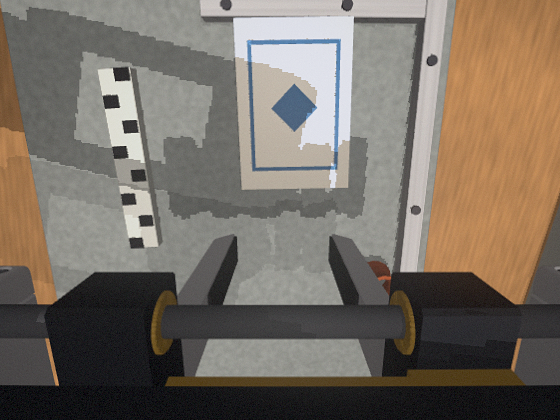

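servo_tool(
  rows=[
    [[0,-0.2,-0.1],0.07],
    [[0.1,-0.4,-0.1],0.14],
    [[0.2,-0.6,-0.1],0.22],
    [[0.3,-0.8,-0.1],0.3],
    [[0.4,-0.92,-0.1],0.38],
    [[0.5,-0.92,-0.1],0.46],
    [[0.6,-0.92,-0.1],0.54],
    [[0.7,-0.92,-0.1],0.62],
    [[0.8,-0.92,-0.1],0.7],
    [[0.9,-0.92,-0.1],0.77],
    [[1,-0.92,-0.1],0.85],
    [[1,-0.92,-0.1],0.92],
  ],
  grip=-0.7,
)

```text
time: 10.8
tool_pos: [0.5132, 0.0469, 0.106]
ee_rot: [-3.139, 0.003, 0.244]
wrist_force: [0.7, -0.1, 0.3]
width: 0.08
```

servo_tool(
  rows=[
    [[0,0,0],0.08],
    [[0,0,0],0.08],
    [[0,0,0],0.08],
  ],
)

```text
time: 11.05
tool_pos: [0.5137, 0.0455, 0.1064]
ee_rot: [-3.141, 0.002, 0.126]
wrist_force: [0.0, -0.3, -0.7]
width: 0.0797
```

```bash
python3 - <<'E'
from m import *
from bench import robot
o=robot.get_obs();print(cf(o["tool_pos"]),o["tool_pos"],o["ee_rot"],o["joint_positions"])
s=robot.snapshot("wrist");pickle.dump(s,open("w4.pkl","wb"));cv2.imwrite("pics/w4.png",s["pixels"][:,:,::-1])
E
python3 look.py t4
```

```text
[[-0.1869 -0.074 ]] [0.51371299 0.0454826  0.10644302] [-3.14052817e+00  2.35260133e-03  1.25712335e-01] [-2.21468625e-02  5.42028951e-02  1.60383228e+00  7.08823089e-04
  1.48604125e+00  1.42287750e+00]
11.1 [[-0.1867 -0.0742]] [0.5139 0.0453 0.1067] [-3.1408e+00  1.8000e-03  1.2530e-01] [-1.1  0.3 -0.6]
```

View pics/w4.png

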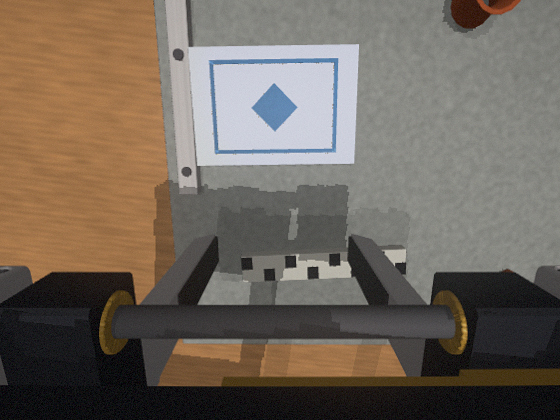

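View pics/t4.png

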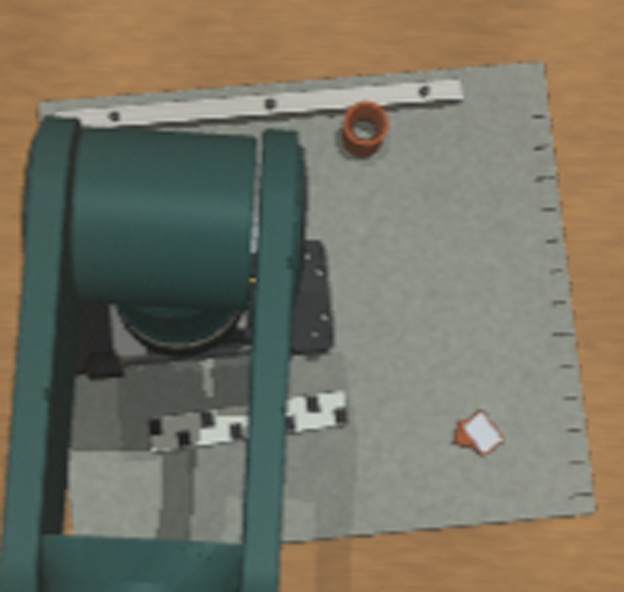

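servo_tool(
  rows=[
    [[0,-0.08,0.25],0.003],
    [[0,-0.08,0.5],0.003],
    [[0,-0.08,0.75],0.003],
    [[0,-0.08,1],0.003],
    [[0,-0.08,1],0.003],
  ],
)

```text
time: 11.57
tool_pos: [0.51, 0.0514, 0.0232]
ee_rot: [-3.14, 0.009, 0.119]
wrist_force: [0.1, -0.6, -1.1]
width: 0.0798
```

servo_tool(
  rows=[
    [[0,0,0.06],0],
    [[0,0,0.1],0],
    [[0,0,0.1],0],
    [[0,0,0.1],0],
  ],
)

```text
time: 11.9
tool_pos: [0.5146, 0.0514, 0.021]
ee_rot: [3.141, -0.002, 0.118]
wrist_force: [0.1, -0.2, -0.3]
width: 0.0801
```

```bash
python3 look.py t5
```

```text
11.9 [[-0.1853 -0.0683]] [0.5146 0.0514 0.021 ] [ 3.1414e+00 -2.0000e-03  1.1780e-01] [ 0.1 -0.2 -0.3]
```

servo_tool(
  rows=[
    [[0.08,0,0.02],0],
    [[0.16,0,0.025],0],
    [[0.24,0,0.025],0],
    [[0.32,0,0.025],0],
    [[0.4,0,0.025],0],
    [[0.48,0,0.025],0],
    [[0.56,0,0.025],0],
    [[0.64,0,0.025],0],
    [[0.72,0,0.025],0],
    [[0.8,0,0.025],0],
    [[0.87,0,0.025],0],
    [[0.94,0,0.025],0],
  ],
)

```text
time: 12.95
tool_pos: [0.589, 0.0603, 0.0177]
ee_rot: [-3.141, 0.0, 0.118]
wrist_force: [-3.6, 0.5, 1.4]
width: 0.0802
```

servo_tool(
  rows=[
    [[0.025,0,0],0],
    [[0.05,0,0],0],
    [[0.075,0,0],0],
    [[0.1,0,0],0],
    [[0.12,0,0],0],
  ],
)

```text
time: 13.37
tool_pos: [0.5981, 0.0613, 0.0177]
ee_rot: [-3.142, -0.0, 0.117]
wrist_force: [-1.9, -0.6, -0.9]
width: 0.0797
```

```bash
python3 look.py t6
```

```text
13.3667 [[-0.1012 -0.0684]] [0.5981 0.0613 0.0177] [-3.1415e+00 -1.0000e-04  1.1740e-01] [-1.9 -0.6 -0.9]
```

servo_tool(
  rows=[
    [[0.015,0,0],-0.002],
    [[0.03,0,0],-0.002],
    [[0.045,0,0],-0.002],
    [[0.06,0,0],-0.002],
    [[0.06,0,0],-0.002],
  ],
)

```text
time: 13.83
tool_pos: [0.5998, 0.0615, 0.0178]
ee_rot: [-3.142, 0.007, 0.121]
wrist_force: [-9.7, -1.0, 5.2]
width: 0.0797
```

servo_tool(
  rows=[
    [[0.015,0,0],0],
    [[0.03,0,0],0],
    [[0.045,0,0],0],
    [[0.045,0,0],0],
  ],
)

```text
time: 14.17
tool_pos: [0.5999, 0.0616, 0.0178]
ee_rot: [-3.142, 0.015, 0.121]
wrist_force: [-17.9, -2.5, 11.7]
width: 0.0798
```

servo_tool(
  rows=[
    [[-0.1,0,0],0],
    [[-0.25,0,0],0],
    [[-0.4,0,0],0],
    [[-0.4,0,0],0],
  ],
)

```text
time: 14.5
tool_pos: [0.5741, 0.0585, 0.0183]
ee_rot: [-3.141, -0.002, 0.121]
wrist_force: [0.3, -0.2, -0.6]
width: 0.0799
```

servo_tool(
  rows=[
    [[0,0,-0.33],0],
    [[0,0,-0.67],0],
    [[0,0,-1],0],
    [[0,0,-1],0],
  ],
)

```text
time: 14.83
tool_pos: [0.58, 0.0587, 0.1054]
ee_rot: [3.14, -0.015, 0.121]
wrist_force: [0.4, -0.6, 1.7]
width: 0.0801
```

servo_tool(
  rows=[
    [[-0.3,0,-0.1],0],
    [[-0.6,0,-0.2],0],
    [[-0.9,0,-0.3],0],
    [[-0.9,0,-0.3],0],
  ],
)

```text
time: 15.17
tool_pos: [0.5019, 0.0497, 0.1233]
ee_rot: [3.141, -0.002, 0.121]
wrist_force: [1.3, 0.4, 0.4]
width: 0.0798
```

```bash
python3 - <<'E'
from m import *
from bench import robot
o=robot.get_obs();print(cf(o["tool_pos"]),o["tool_pos"],o["ee_rot"],o["joint_positions"])
s=robot.snapshot("wrist");pickle.dump(s,open("w5.pkl","wb"));cv2.imwrite("pics/w5.png",s["pixels"][:,:,::-1])
E
```

```text
[[-0.1981 -0.0683]] [0.50185802 0.04974644 0.12325111] [ 3.14136260e+00 -2.43191705e-03  1.20600366e-01] [-1.37344345e-02  1.48568969e-02  1.61021512e+00  9.78850958e-05
  1.51407982e+00  1.43645638e+00]
```

View pics/w5.png

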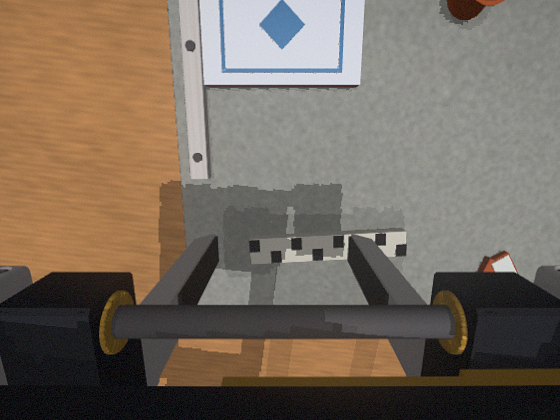

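```bash
python3 - <<'E'
from m import *
s=pickle.load(open("w5.pkl","rb"))
g=s["pixels"];print(g[50,190:215].sum(1)//3)
l=edge(s,(202,5),(204,82),w=3);r=edge(s,(365,5),(360,80),w=4);n=edge(s,(206,85),(358,85),w=4)
st=edge(s,(205,95),(209,170),w=3)
for nm,L,z in(("left",l,.028),("right",r,.028),("near",n,.028),("stop",st,.026)):
    P=cast(s,[L[0]-L[1]*30,L[0]+L[1]*30],z);c=cf(P);d=c[1]-c[0];print(nm,round(float(L[2]),2),c.tolist(),"ang",np.arctan(d[0]/d[1]) if nm=="near" else np.arctan(d[1]/d[0]))
cv2.imwrite("pics/w5c.png",cv2.resize(g[0:185,165:375,::-1],None,fx=3,fy=3))
E
```

```text
[ 64  60  63 115 169 183 186 185 191 183 132 113 188 218 216 215 214 217
 215 216 218 217 216 217 216]
left 0.09 [[-0.0373, -0.0032], [-0.0815, -0.003]] ang -0.004524855996455907
right 0.04 [[-0.081, -0.1325], [-0.0368, -0.1325]] ang 0.0
near 0.01 [[-0.0896, -0.0468], [-0.0895, -0.0966]] ang -0.0020080294295962598
stop 0.08 [[-0.105, -0.0014], [-0.1556, -0.0012]] ang -0.003952548586750197
```

View pics/w5c.png

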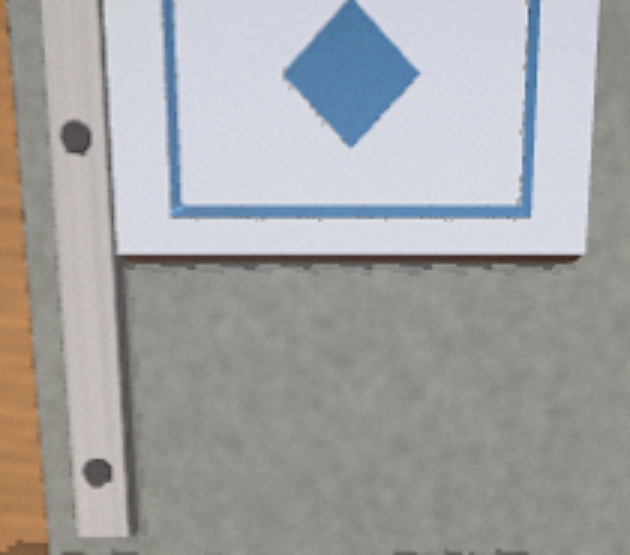

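servo_tool(
  rows=[
    [[0.33,0.2,0],0],
    [[0.67,0.4,0],0],
    [[1,0.6,0],0],
  ],
  grip=1,
)

```text
time: 15.47
tool_pos: [0.5905, 0.0116, 0.1212]
ee_rot: [3.142, -0.002, 0.121]
wrist_force: [0.1, 0.4, 0.8]
width: 0.0635
```

servo_tool(
  rows=[
    [[0.3,0.2,0],0],
    [[0.6,0.4,0],0],
    [[0.92,0.6,0],0],
    [[0.92,0.6,0],0],
  ],
)

```text
time: 15.8
tool_pos: [0.6716, -0.0299, 0.1181]
ee_rot: [3.141, -0.0, 0.118]
wrist_force: [-1.0, 0.2, -0.9]
width: 0.0366
```

servo_tool(
  rows=[
    [[0,0,0.25],0],
    [[0,0,0.5],0],
    [[0,0,0.75],0],
    [[0,0,0.75],0],
    [[0,0,0.75],0],
  ],
)

```text
time: 16.22
tool_pos: [0.6663, -0.0266, 0.0595]
ee_rot: [-3.14, 0.004, 0.121]
wrist_force: [-0.6, 0.2, -0.8]
width: 0.0033
```

```bash
python3 look.py t7
```

```text
16.2167 [[-0.0441 -0.1639]] [ 0.6663 -0.0266  0.0595] [-3.1404  0.0036  0.1208] [-0.6  0.2 -0.8]
```

View pics/t7.png

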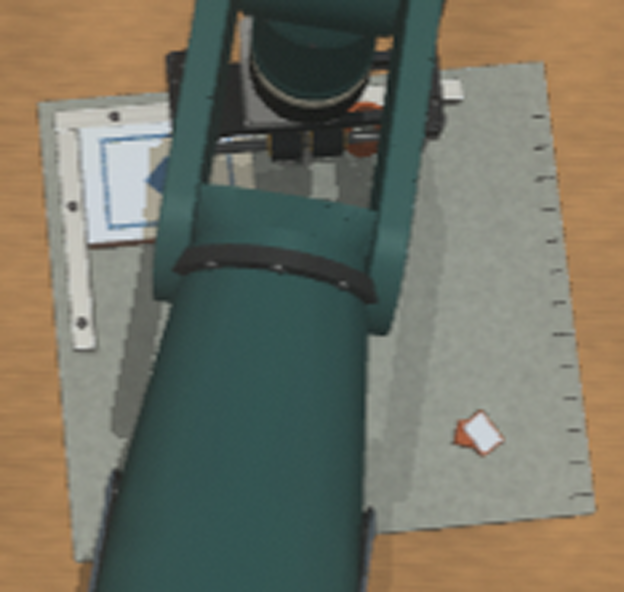

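servo_tool(
  rows=[
    [[0,0,0.2],0],
    [[0,0,0.4],0],
    [[0,0,0.5],0],
    [[0,0,0.5],0],
    [[0,0,0.5],0],
  ],
)

```text
time: 16.68
tool_pos: [0.6676, -0.027, 0.0227]
ee_rot: [3.141, -0.001, 0.121]
wrist_force: [1.4, -0.2, 0.3]
width: 0.0005
```

servo_tool(
  rows=[
    [[0,-0.04,0],0],
    [[0,-0.08,0],0],
    [[0,-0.12,0],0],
    [[0,-0.15,0],0],
    [[0,-0.18,0],0],
    [[0,-0.2,0],0],
    [[0,-0.21,0],0],
    [[0,-0.22,0],0],
    [[0,-0.23,0],0],
    [[0,-0.24,0],0],
    [[0,-0.25,0],0],
    [[0,-0.25,0],0],
  ],
)

```text
time: 17.68
tool_pos: [0.6647, -0.0071, 0.0218]
ee_rot: [-3.141, 0.0, 0.121]
wrist_force: [0.3, 0.8, 0.7]
width: 0.0006
```

```bash
python3 look.py t8
```

```text
17.6833 [[-0.0433 -0.1444]] [ 0.6647 -0.0071  0.0218] [-3.1414  0.      0.1207] [0.3 0.8 0.7]
```

servo_tool(
  rows=[
    [[0,-0.015,0.02],0],
    [[0,-0.03,0.03],0],
    [[0,-0.045,0.03],0],
    [[0,-0.06,0.03],0],
    [[0,-0.06,0.03],0],
  ],
)

```text
time: 18.15
tool_pos: [0.6646, -0.004, 0.0201]
ee_rot: [3.139, -0.001, 0.12]
wrist_force: [0.7, -4.6, 1.8]
width: 0.0005
```

servo_tool(
  rows=[
    [[0,-0.015,0],0],
    [[0,-0.03,0],0],
    [[0,-0.045,0],0],
    [[0,-0.06,0],0],
    [[0,-0.06,0],0],
  ],
)

```text
time: 18.57
tool_pos: [0.6646, -0.0036, 0.0204]
ee_rot: [3.131, -0.001, 0.119]
wrist_force: [0.7, -13.2, 1.9]
width: 0.0005
```

servo_tool(
  rows=[
    [[0,0.1,0],0],
    [[0,0.22,0],0],
    [[0,0.22,-0.3],0],
    [[0,0.22,-0.7],0],
    [[0,0.22,-1],0],
    [[0,0.22,-1],0],
  ],
)

```text
time: 19.07
tool_pos: [0.6692, -0.0148, 0.1063]
ee_rot: [3.141, -0.011, 0.121]
wrist_force: [-0.1, -0.5, 1.3]
width: 0.0003
```

servo_tool(
  rows=[
    [[-0.33,0,-0.1],0],
    [[-0.67,0,-0.1],0],
    [[-1,0,-0.1],0],
  ],
  grip=-1,
)

```text
time: 19.32
tool_pos: [0.5851, -0.0241, 0.1062]
ee_rot: [-3.14, 0.001, 0.121]
wrist_force: [-1.1, -0.2, 0.6]
width: 0.0172
```

servo_tool(
  rows=[
    [[-0.33,-0.2,0],0],
    [[-0.67,-0.35,0],0],
    [[-1,-0.45,0],0],
  ],
)

```text
time: 19.57
tool_pos: [0.5002, 0.0027, 0.1058]
ee_rot: [-3.139, 0.002, 0.121]
wrist_force: [-0.2, -0.2, 0.1]
width: 0.0375
```

servo_tool(
  rows=[
    [[-0.33,0,0],0],
    [[-0.67,0,0],0],
    [[-0.9,0,0],0],
    [[-0.9,0,0],0],
    [[-0.9,0,0],0],
  ],
)

```text
time: 19.98
tool_pos: [0.4305, -0.0069, 0.1068]
ee_rot: [-3.14, -0.0, 0.12]
wrist_force: [0.1, -0.3, 0.8]
width: 0.0706
```

```bash
python3 look.py t9;  python3 - <<'E'
from m import *
from bench import robot
s=robot.snapshot("wrist");pickle.dump(s,open("w6.pkl","wb"));cv2.imwrite("pics/w6.png",s["pixels"][:,:,::-1])
E
```

```text
19.9833 [[-0.2758 -0.1159]] [ 0.4305 -0.0069  0.1068] [-3.1405e+00 -1.0000e-04  1.2050e-01] [ 0.1 -0.3  0.8]
```

View pics/t9.png

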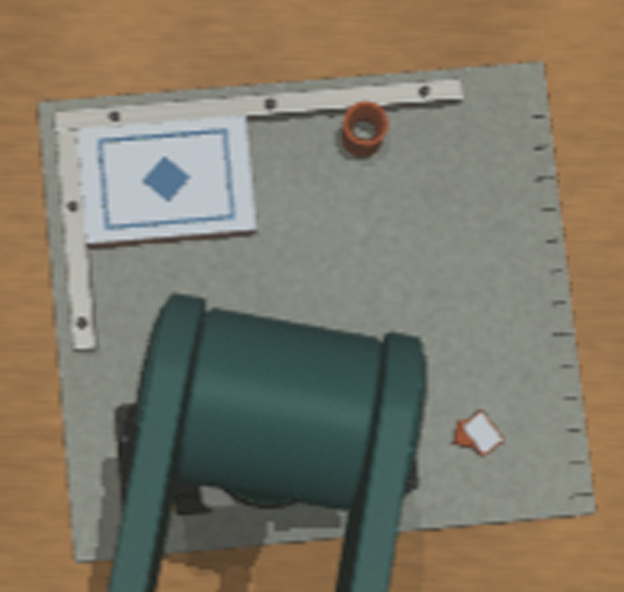

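View pics/w6.png

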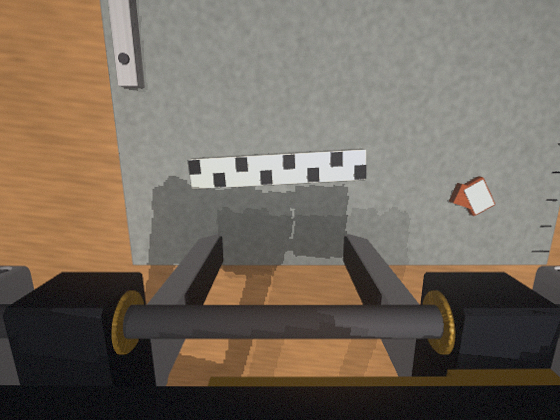

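```bash
python3 - <<'E'
from m import *
s=pickle.load(open("w6.pkl","rb"))
c=np.array([(189,160),(366,150),(367,179),(190,188)]);print("bar",cf(cast(s,c,.024)).tolist(),cf(cast(s,c,.024)).mean(0))
s=pickle.load(open("t9.pkl","rb"))
T=lambda x,y:(195+x/3.2-.35,80+y/3.2-.35)
l=edge(s,T(77,130),T(86,240),w=2);n=edge(s,T(88,244),T(255,231),w=2);r=edge(s,T(245,120),T(255,230),w=2);st=edge(s,T(88,250),T(95,345),w=2);lo=edge(s,T(260,108),T(340,102),w=2)
for nm,L,z in(("right",r,.028),("near",n,.028),("short",st,.026),("long",lo,.026)):
    P=cf(cast(s,[L[0]-L[1]*12,L[0]+L[1]*12],z));print(nm,P.tolist(),round(float(L[2]),2))
E
```

```text
bar [[-0.2279, -0.0377], [-0.2195, -0.1856], [-0.2438, -0.188], [-0.2517, -0.0368]] [-0.235725 -0.112025]
right [[-0.0178, -0.1317], [-0.0781, -0.1318]] 0.08
near [[-0.0891, -0.0405], [-0.0892, -0.099]] 0.04
short [[-0.1005, -0.0008], [-0.1598, -0.0006]] 0.1
long [[0.002, -0.1459], [0.0016, -0.2055]] 0.05
```

servo_tool(
  rows=[
    [[0,0,0.25],0],
    [[0,0,0.5],0],
    [[0,0,0.75],0],
    [[0,0,1],0],
    [[0,0,1],0],
  ],
)

```text
time: 20.5
tool_pos: [0.4285, -0.0066, 0.0231]
ee_rot: [-3.139, 0.009, 0.121]
wrist_force: [-0.6, 0.6, -0.7]
width: 0.094
```

servo_tool(
  rows=[
    [[0,0,0.06],0],
    [[0,0,0.1],0],
    [[0,0,0.1],0],
    [[0,0,0.1],0],
  ],
)

```text
time: 20.83
tool_pos: [0.432, -0.0074, 0.0204]
ee_rot: [3.141, -0.002, 0.121]
wrist_force: [-0.4, -0.1, 0.1]
width: 0.0937
```

```bash
python3 look.py t10
```

```text
20.8333 [[-0.2744 -0.1166]] [ 0.432  -0.0074  0.0204] [ 3.1413e+00 -1.8000e-03  1.2070e-01] [-0.4 -0.1  0.1]
```

servo_tool(
  rows=[
    [[0.03,0,0.03],0],
    [[0.1,0,0.045],0],
    [[0.18,0,0.045],0],
    [[0.26,0,0.045],0],
    [[0.34,0,0.045],0],
    [[0.42,0,0.045],0],
    [[0.5,0,0.045],0],
    [[0.6,0,0.045],0],
    [[0.7,0,0.045],0],
    [[0.8,0,0.045],0],
    [[0.9,0,0.045],0],
    [[1,0,0.045],0],
  ],
)

```text
time: 21.88
tool_pos: [0.5113, 0.0025, 0.0158]
ee_rot: [-3.141, 0.0, 0.121]
wrist_force: [-2.2, 0.5, 1.0]
width: 0.0941
```

servo_tool(
  rows=[
    [[0.1,0,0],0],
    [[0.2,0,0],0],
    [[0.3,0,0],0],
    [[0.4,0,0],0],
    [[0.5,0,0],0],
    [[0.58,0,0],0],
    [[0.65,0,0],0],
    [[0.65,0,0],0],
  ],
)

```text
time: 22.55
tool_pos: [0.5635, 0.0087, 0.016]
ee_rot: [-3.142, -0.002, 0.121]
wrist_force: [0.5, -0.0, -0.5]
width: 0.0937
```

```bash
python3 look.py t11
```

```text
22.55 [[-0.1419 -0.1165]] [0.5635 0.0087 0.016 ] [-3.1416e+00 -1.5000e-03  1.2070e-01] [ 0.5 -0.  -0.5]
```

View pics/t11.png

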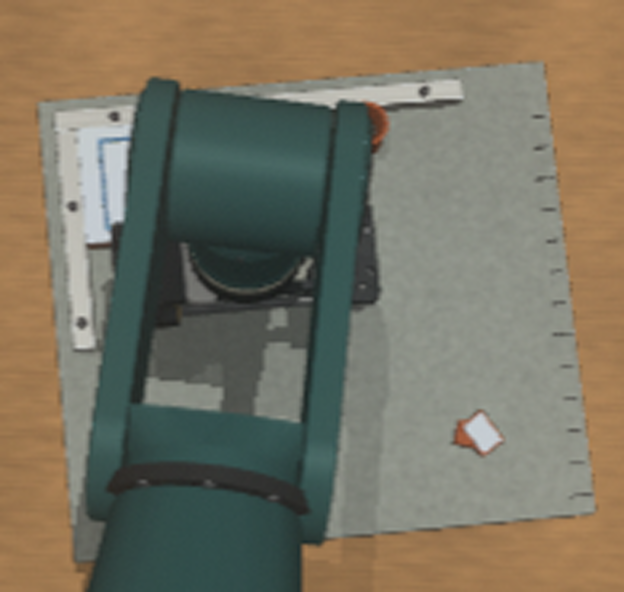

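servo_tool(
  rows=[
    [[-0.1,0,0],0],
    [[-0.25,0,0],0],
    [[-0.25,0,-0.3],0],
    [[-0.25,0,-0.7],0],
    [[-0.25,0,-1],0],
    [[-0.25,0,-1],0],
  ],
  grip=-1,
)

```text
time: 23.1
tool_pos: [0.5453, 0.0058, 0.1023]
ee_rot: [3.139, -0.011, 0.121]
wrist_force: [-0.1, -0.4, 0.7]
width: 0.0938
```

servo_tool(
  rows=[
    [[0,0.33,0],0],
    [[0,0.67,0],0],
    [[0,1,0],0],
    [[0,1,0],0],
    [[0,1,0],0],
  ],
  grip=1,
)

```text
time: 23.52
tool_pos: [0.5509, -0.0741, 0.0949]
ee_rot: [-3.141, 0.001, 0.118]
wrist_force: [0.4, 0.2, 0.2]
width: 0.0642
```

```bash
python3 look.py t12;  python3 - <<'E'
from m import *
from bench import robot
s=robot.snapshot("wrist");pickle.dump(s,open("w7.pkl","wb"));cv2.imwrite("pics/w7.png",s["pixels"][:,:,::-1])
E
```

```text
23.5167 [[-0.1644 -0.1972]] [ 0.5509 -0.0741  0.0949] [-3.1406e+00  1.3000e-03  1.1810e-01] [0.4 0.2 0.2]
```

View pics/w7.png

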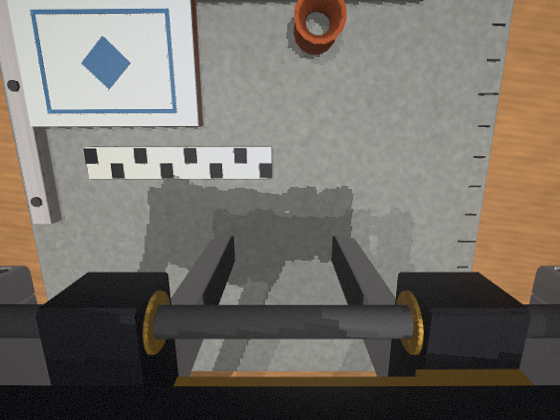

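```bash
python3 - <<'E'
from m import *
s=pickle.load(open("w7.pkl","rb"))
c=np.array([(83.5,146.5),(271,146.5),(272,179),(88,179)]);print("bar",cf(cast(s,c,.024)).tolist(),cf(cast(s,c,.024)).mean(0))
E
```

```text
bar [[-0.1052, -0.0383], [-0.1055, -0.1873], [-0.1314, -0.1878], [-0.1312, -0.0379]] [-0.118325 -0.112825]
```

servo_tool(
  rows=[
    [[0.28,0.2,0],0],
    [[0.56,0.31,0],0],
    [[0.56,0.31,0],0],
    [[0.56,0.31,0],0],
    [[0.56,0.31,0],0],
    [[0.56,0.31,0],0],
    [[0.56,0.31,0],0],
  ],
)

```text
time: 24.2
tool_pos: [0.5986, -0.0917, 0.0961]
ee_rot: [-3.141, 0.0, 0.121]
wrist_force: [0.1, 0.7, 0.7]
width: 0.0096
```

servo_tool(
  rows=[
    [[0,0,0.25],0],
    [[0,0,0.5],0],
    [[0,0,0.75],0],
    [[0,0,0.92],0],
    [[0,0,0.92],0],
    [[0,0,0.92],0],
  ],
)

```text
time: 24.7
tool_pos: [0.5984, -0.0921, 0.0218]
ee_rot: [-3.141, 0.002, 0.121]
wrist_force: [0.0, 0.8, 0.8]
width: 0.0007
```

```bash
python3 look.py t13
```

```text
24.7 [[-0.1195 -0.2207]] [ 0.5984 -0.0921  0.0218] [-3.1408e+00  1.7000e-03  1.2080e-01] [0.  0.8 0.8]
```

servo_tool(
  rows=[
    [[0,-0.05,0.05],0],
    [[0,-0.1,0.06],0],
    [[0,-0.16,0.06],0],
    [[0,-0.22,0.06],0],
    [[0,-0.28,0.06],0],
    [[0,-0.34,0.06],0],
    [[0,-0.4,0.06],0],
    [[0,-0.46,0.06],0],
    [[0,-0.52,0.06],0],
    [[0,-0.58,0.06],0],
    [[0,-0.63,0.06],0],
    [[0,-0.66,0.06],0],
  ],
)

```text
time: 25.75
tool_pos: [0.5931, -0.0396, 0.0177]
ee_rot: [3.141, -0.001, 0.121]
wrist_force: [0.2, -1.4, 1.7]
width: 0.0005
```

```bash
python3 look.py t14
```

```text
25.75 [[-0.1183 -0.1681]] [ 0.5931 -0.0396  0.0177] [ 3.1413e+00 -5.0000e-04  1.2090e-01] [ 0.2 -1.4  1.7]
```

View pics/t14.png

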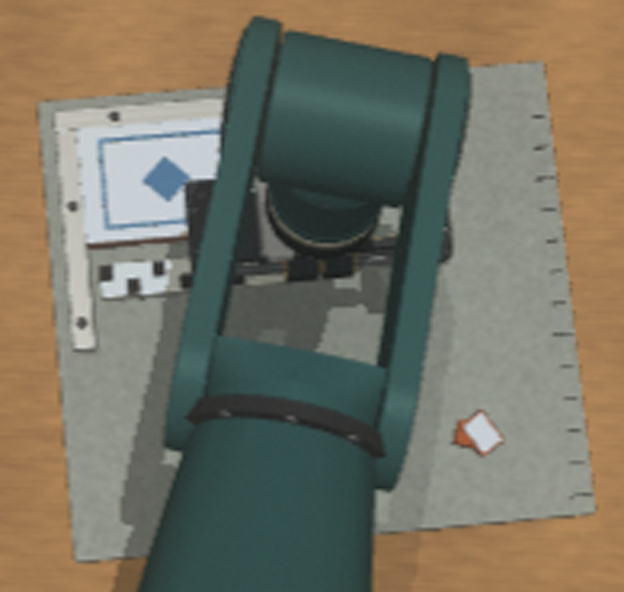

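servo_tool(
  rows=[
    [[0,-0.02,0],0],
    [[0,-0.035,0],0],
    [[0,-0.05,0],0],
    [[0,-0.065,0],0],
    [[0,-0.08,0],0],
    [[0,-0.09,0],0],
    [[0,-0.09,0],0],
  ],
)

```text
time: 26.38
tool_pos: [0.5923, -0.0329, 0.0177]
ee_rot: [3.142, -0.0, 0.121]
wrist_force: [0.2, -1.8, 3.8]
width: 0.0003
```

servo_tool(
  rows=[
    [[0,-0.012,0],0],
    [[0,-0.025,0],0],
    [[0,-0.037,0],0],
    [[0,-0.037,0],0],
  ],
)

```text
time: 26.72
tool_pos: [0.592, -0.0313, 0.0177]
ee_rot: [3.139, -0.0, 0.121]
wrist_force: [1.5, -4.9, 3.5]
width: 0.0006
```

servo_tool(
  rows=[
    [[0,-0.012,0],0],
    [[0,-0.025,0],0],
    [[0,-0.025,0],0],
  ],
)

```text
time: 26.97
tool_pos: [0.592, -0.0311, 0.0178]
ee_rot: [3.135, -0.001, 0.12]
wrist_force: [1.4, -9.1, 1.2]
width: 0.0002
```

servo_tool(
  rows=[
    [[0,0.1,0],0],
    [[0,0.2,0],0],
    [[0,0.2,-0.3],0],
    [[0,0.2,-0.7],0],
    [[0,0.2,-1],0],
    [[0,0.2,-1],0],
  ],
)

```text
time: 27.47
tool_pos: [0.5966, -0.0439, 0.1032]
ee_rot: [3.141, -0.01, 0.121]
wrist_force: [0.6, 0.4, 0.8]
width: 0.0004
```

servo_tool(
  rows=[
    [[-0.33,-0.33,0],0],
    [[-0.6,-0.67,0],0],
    [[-0.65,-1,0],0],
    [[-0.65,-1,0],0],
    [[-0.65,-1,0],0],
    [[-0.65,-1,0],0],
  ],
  grip=-1,
)

```text
time: 27.97
tool_pos: [0.5319, 0.0293, 0.0965]
ee_rot: [-3.141, 0.001, 0.121]
wrist_force: [0.7, 0.3, -0.5]
width: 0.0369
```

```bash
python3 look.py t15;  python3 - <<'E'
from m import *
from bench import robot
s=robot.snapshot("wrist");pickle.dump(s,open("w8.pkl","wb"));cv2.imwrite("pics/w8.png",s["pixels"][:,:,::-1])
E
```

```text
27.9667 [[-0.1708 -0.0923]] [0.5319 0.0293 0.0965] [-3.1411e+00  1.3000e-03  1.2110e-01] [ 0.7  0.3 -0.5]
```

View pics/w8.png

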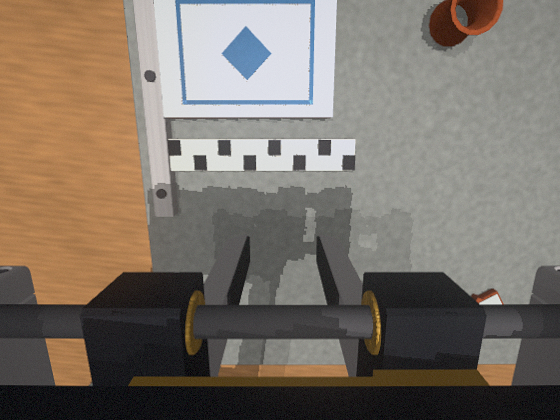

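servo_tool(
  rows=[
    [[0,-0.1,0],0],
    [[0,-0.2,0],0],
    [[0,-0.2,0],0],
    [[0,-0.2,0],0],
    [[0,-0.2,0],0],
    [[0,-0.2,0],0],
  ],
)

```text
time: 28.57
tool_pos: [0.5303, 0.0451, 0.0975]
ee_rot: [3.142, -0.0, 0.121]
wrist_force: [0.3, 0.4, -0.2]
width: 0.0851
```

servo_tool(
  rows=[
    [[0,0,0.25],0],
    [[0,0,0.5],0],
    [[0,0,0.75],0],
    [[0,0,0.96],0],
    [[0,0,0.96],0],
    [[0,0,0.96],0],
  ],
)

```text
time: 29.07
tool_pos: [0.5294, 0.0451, 0.0199]
ee_rot: [-3.141, 0.002, 0.12]
wrist_force: [-0.5, -0.1, -0.1]
width: 0.0941
```

servo_tool(
  rows=[
    [[0.06,0,0.02],0],
    [[0.12,0,0.03],0],
    [[0.18,0,0.03],0],
    [[0.24,0,0.03],0],
    [[0.3,0,0.03],0],
    [[0.35,0,0.03],0],
    [[0.4,0,0.03],0],
    [[0.44,0,0.03],0],
    [[0.48,0,0.03],0],
    [[0.5,0,0.03],0],
  ],
)

```text
time: 29.9
tool_pos: [0.5702, 0.0501, 0.0182]
ee_rot: [-3.141, 0.0, 0.121]
wrist_force: [-2.3, -0.8, 0.5]
width: 0.0944
```

```bash
python3 look.py t16
```

```text
29.9 [[-0.1302 -0.0763]] [0.5702 0.0501 0.0182] [-3.1415e+00  2.0000e-04  1.2060e-01] [-2.3 -0.8  0.5]
```

servo_tool(
  rows=[
    [[0.02,0,0],0],
    [[0.035,0,0],0],
    [[0.05,0,0],0],
    [[0.065,0,0],0],
    [[0.08,0,0],0],
    [[0.08,0,0],0],
  ],
)

```text
time: 30.45
tool_pos: [0.575, 0.0506, 0.0182]
ee_rot: [-3.141, 0.003, 0.121]
wrist_force: [-4.7, -0.7, 3.0]
width: 0.0939
```

servo_tool(
  rows=[
    [[0.015,0,0],0],
    [[0.03,0,0],0],
    [[0.045,0,0],0],
    [[0.045,0,0],0],
  ],
)

```text
time: 30.78
tool_pos: [0.5751, 0.0507, 0.0181]
ee_rot: [-3.141, 0.011, 0.121]
wrist_force: [-13.0, -2.0, 9.5]
width: 0.0942
```

Seated (force rises with no motion). Back off, rise and check.

servo_tool(
  rows=[
    [[-0.1,0,0],0],
    [[-0.25,0,0],0],
    [[-0.4,0,0],0],
    [[-0.4,0,-0.3],0],
    [[-0.4,0,-0.7],0],
    [[-0.4,0,-1],0],
    [[-0.4,0,-1],0],
  ],
)

```text
time: 31.37
tool_pos: [0.5528, 0.0474, 0.1051]
ee_rot: [3.14, -0.014, 0.121]
wrist_force: [0.6, -0.6, 0.6]
width: 0.0938
```

servo_tool(
  rows=[
    [[-0.33,0,-0.3],0],
    [[-0.67,0,-0.6],0],
    [[-0.8,0,-0.8],0],
    [[-0.8,0,-0.8],0],
    [[-0.8,0,-0.8],0],
  ],
)

```text
time: 31.78
tool_pos: [0.4855, 0.0396, 0.1628]
ee_rot: [3.141, -0.004, 0.12]
wrist_force: [-0.4, 0.6, -0.2]
width: 0.0941
```

```bash
 python3 - <<'E'
from m import *
from bench import robot
o=robot.get_obs();print(cf(o["tool_pos"]),o["tool_pos"])
s=robot.snapshot("wrist");pickle.dump(s,open("w9.pkl","wb"));cv2.imwrite("pics/w9.png",s["pixels"][:,:,::-1])
E
```

```text
[[-0.2156 -0.0764]] [0.48554008 0.03964983 0.16275935]
```

View pics/w9.png

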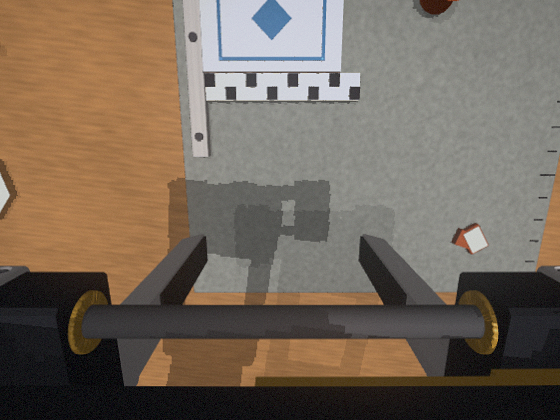

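servo_tool(
  rows=[
    [[-0.33,0,-0.2],0],
    [[-0.67,0,-0.3],0],
    [[-1,0,-0.4],0],
    [[-1,0,-0.4],0],
    [[-1,0,-0.4],0],
  ],
)

```text
time: 32.25
tool_pos: [0.4053, 0.03, 0.1932]
ee_rot: [-3.141, 0.0, 0.12]
wrist_force: [0.3, -0.6, -0.2]
width: 0.0943
```

```bash
python3 look.py t17
```

```text
32.25 [[-0.2964 -0.0762]] [0.4053 0.03   0.1932] [-3.1413e+00  1.0000e-04  1.2040e-01] [ 0.3 -0.6 -0.2]
```

View pics/t17.png

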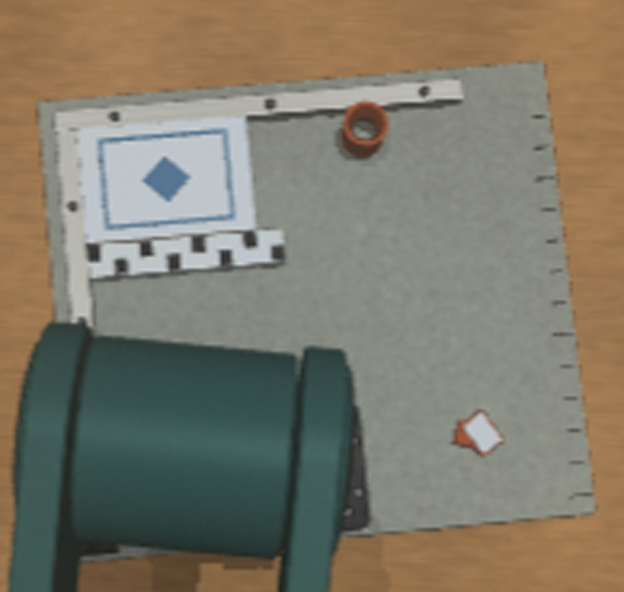

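```bash
python3 - <<'E'
from m import *
def rep(s,d):
    for nm,(a,b,z) in d.items():
        L=edge(s,a,b,w=2.5);h=np.linalg.norm(np.subtract(b,a))*.35
        P=cf(cast(s,[L[0]-L[1]*h,L[0]+L[1]*h],z));print(nm,P.tolist(),round(float(L[2]),2))
w=pickle.load(open("w9.pkl","rb"))
rep(w,dict(short=((209,104),(210,154),.026),barR=((359,74),(360,100),.024),barN=((207,102),(358,102),.024),tileR=((343,5),(342,68),.028)))
s=pickle.load(open("t17.pkl","rb"));T=lambda x,y:(195+x/3.2-.35,80+y/3.2-.35)
print()
rep(s,dict(long=(T(260,108),T(340,102),.026),short=(T(91,285),T(95,345),.026),tileR=(T(245,120),T(254,222),.028),barN=(T(90,275),T(280,261),.024),barR=(T(276,235),T(279,258),.024)))
a=pickle.load(open("s0.pkl","rb"))["top"]["pixels"];d=cv2.absdiff(a,s["pixels"]).max(2);d[:, :]=(d>60)*255;n,_,st,_=cv2.connectedComponentsWithStats(d);print([x.tolist() for x in st[1:] if x[4]>12])
E
```

```text
short [[-0.1601, -0.0017], [-0.1265, -0.0037]] 0.25
barR [[-0.1131, -0.1512], [-0.0965, -0.1504]] 0.05
barN [[-0.1155, -0.0348], [-0.1154, -0.1376]] 0.08
tileR [[-0.0787, -0.131], [-0.0418, -0.1309]] 0.06

long [[0.0012, -0.1539], [0.0015, -0.1975]] 0.13
short [[-0.1294, -0.0008], [-0.1618, -0.0004]] 0.23
tileR [[-0.0147, -0.1317], [-0.071, -0.1316]] 0.08
barN [[-0.1156, -0.0155], [-0.1146, -0.1173]] 0.22
barR [[-0.1081, -0.141], [-0.0988, -0.1496]] 0.61
[[219, 116, 56, 40, 1580], [223, 152, 60, 15, 382], [168, 181, 142, 235, 14562], [90, 366, 9, 27, 130], [0, 372, 15, 19, 184], [236, 379, 10, 9, 52], [291, 380, 7, 6, 21], [296, 385, 5, 5, 17], [53, 387, 111, 33, 1528], [302, 389, 5, 8, 15], [308, 393, 4, 7, 16], [313, 413, 11, 7, 66]]
```

```bash
python3 -c "
from bench import robot
print(robot.close_job())"
```

```text
the job is handed in; nothing more can be done
None
```

The tile and the bar are both squared up in the corner and the job is handed in at about 32 s of the 72 s; no verdict was reported. I slid the tile with spread fingers to the short stop and then the long stop. A small nudge at its end followed, because a picture had shown a gap of about 1.5 mm to the short stop. The bar was pushed square, slid to the short stop by its end, then pressed flush against the tile. Neither was gripped or lifted.

**Last checks, from the top and wrist pictures:**

| Part | Measured against the stops | Nominal |
|---|---|---|
| Tile, free end | about 130–131 mm from the short stop | 130 mm |
| Tile, free long edge | about 91 mm from the long stop, measured before the bar was placed | 90 mm |
| Bar, near edge | about 116–117 mm from the long stop | 116 mm |
| Bar, far end | about 149–150 mm from the short stop | 150 mm |

- **Squareness:** the tile was within about 0.005 rad. The bar's long edge read within about 0.01 rad.
- **Seating:** each final push met a force of roughly 9–18 N with no further movement.
- **Other finds:** comparing the first and last top pictures, nothing changed at the neck, chip, rim, plate, bowl or brush. The hand ended raised and clear of everything.

**Checks that failed or disagreed:**
- The top view's fit of the bar's far end was poor, with a residual of 0.6 pixel, so I used the wrist view there.
- The wrist view's fit of the short stop also came out slightly tilted.
- The cameras differ from each other by about 2 mm in absolute position, so I judged by distances between parts within one picture.
- One height check of the tile between the wrist and top views failed because I matched the wrong corners. The earlier top and side views gave about 26–31 mm, against the expected 28 mm.

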